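# Nest the brass lids on the narrow stand

### The arm

A 7-joint arm with a two-finger parallel gripper is mounted at the origin on the work surface. World frame = base frame: x ahead of the robot, y to its left, z up, the work surface at z = 0. Lengths are in m, angles in rad, forces in N, time in s.
With the tool pointing down it reaches from about 0.4 to 0.925 m from the base axis. Payload 4.1 kg.
Tool frame: the origin (TCP) lies between the finger pads; the fingertips stand 14 mm ahead of it and the grasp point (between the pads) lies 5 mm behind it; z points along the fingers, y is the direction in which the jaws open and shut (so a half turn about z gives the same grasp; the last joint's range is limited). The gripper opens to 85 mm and grips with 20 to 120 N. Pads are 22 mm wide; open, the fingers measure 114 mm over their backs; the gripper's body (76 mm by 85 mm) begins 54 mm behind the grasp point. The pads swing forward as they close: fully open they stand 13 mm farther back than shut.
Start: joints at [-1.445, 0.398, 0.045, 1.537, -0.019, 1.207, -0.051], TCP at [0.145, 0.634, 0.245] pointing down, gripper open.
Joint ranges: [-2.82, 2.82], [-0.49, 2.23], [-1.37, 1.46], [0, 2.46], [-1.36, 4.5], [0.23, 2], [-2.94, 2.94]. Speed limits (rad/s): [2.57, 2.57, 3.14, 3.14, 3.14, 3.14, 3.14].

### API

Orientations are given as a unit quaternion [x, y, z, w].
In Python, from cell import manip gives the robot as it stands. The module is installed in compiled form; this text tells all that it offers.
- The arm moves only by the tool play_rows, never from a script. Its argument "plan" is a list of rows, each a list of 4 numbers: the shift along the tool's x, y, z in mm, then the turn about the tool's z in rad. In form: [[tx, ty, tz, twist], ...]. A call has 1 to 20 rows; each row is the pose to reach, as a shift and turn from the pose commanded when the call began, along the tool's axes at that moment; what a row does not reach only later rows make up. A row lasts 1/8 s, in which the tool goes at most 62.5 mm and 10.7 degrees, less where a joint would pass 70% of its speed; a pose out of reach is approached as far as the arm can. A call with a gripper value outside its range is refused whole. "gripper" is the finger opening in mm, from 0 to 85.4, set as the call begins (left out, the last holds). The fingers move at their own pace and stop on an object; "newtons" is the grip in N (left out, the last holds). Time passes only in rows, so rows that repeat a pose let the fingers close. It gives the time, the measured TCP pose, the force and the opening at its end, in the units of the state.
- manip.sense(): the state, without advancing time (a new reading comes with each control period).
- manip.get_image(name): name is "scene" or "side" or "wrist"; returns a dict with "img" (420x560x3 uint8, red, green, blue), "depth" (420x560 float32, m along the optical axis (not along the pixel's ray), 0 where there is no reading), "mtx" (3x3 intrinsics, pixels), "R" (3x3) and "t" (3): a world point X has camera coordinates R X + t. Camera axes: x right, y down, z forward; pixel columns grow to the right and rows downward; lengths in m; the calibration is good to about 2 mm. A picture is of the moment at which its call begins.
- manip.close_job(): hands the job in, once; it reports no verdict.
The state is a dict: "time": time; "joint_positions": joint angles; "joint_velocities": joint speeds; "joint_efforts": joint torques, N m; "tool_pos": TCP position; "eef_rot": TCP orientation; "contact_force": force on the tool from outside, world axes, zero at the start; "torque": the same for the moment, N m; "opening": finger opening in m.
Only numpy, scipy, OpenCV 4.12 (cv2) and the standard library are available. Lean on these libraries where they do the work, as an engineer would, in place of code of your own. Each camera call takes 0.05 s, during which the arm holds its last target. There are 200 camera calls.

### The job

Stack the three brass lids upside down, knobs down as they lie now, on top of the narrow stand: the largest centred on the stand's head, the middle-sized one cupped inside it, and the smallest inside that, all standing level. Do not shift or knock over the other things on the bench.

Things in the scene. Friction and masses are not known exactly. Their poses are not given: they have to be found in the camera images.
- stand_top (a point): centre of the top face of the stand: an upright steel stem with a flat round wooden head 44 mm across, its top 85 mm above the bench; round steel foot 96 mm across. Fixed to the bench.
- large_lid_mid (a point): Largest brass lid, upside down: 150 mm across, 50 mm high, about 260 g. Stands on its flat knob (44 mm across, 12 mm high); flat inner floor 90 mm across, 16 mm above the knob's foot; shell 4 mm. Rim: upright band 8 mm thick, 14 mm high, to be pinched with one finger inside, one outside. This point: on the axis, 25 mm above the foot; z out of the hollow; yaw means nothing.
- medium_lid_mid (a point): Middle-sized brass lid, upside down: 116 mm across, 62 mm high, about 200 g. Stands on its flat knob (40 mm across, 12 mm high); flat inner floor 66 mm across, 16 mm above the knob's foot; shell 4 mm. Rim: upright band 8 mm thick, 14 mm high, to be pinched with one finger inside, one outside. This point: on the axis, 31 mm above the foot; z out of the hollow; yaw means nothing.
- small_lid_mid (a point): Smallest brass lid, upside down: 84 mm across, 74 mm high, about 140 g. Stands on its flat knob (36 mm across, 12 mm high); flat inner floor 44 mm across, 16 mm above the knob's foot; shell 4 mm. Rim: upright band 8 mm thick, 14 mm high, to be pinched with one finger inside, one outside. This point: on the axis, 37 mm above the foot; z out of the hollow; yaw means nothing.
- jar: bystander, loose, not to be disturbed: amber glass jar with a white cap, 52 mm across, 85 mm high. Origin at the centre of its underside.
- tin: bystander, loose, not to be disturbed: plain metal can, 58 mm across, 88 mm high. Origin at the centre of its underside.
- block: bystander, loose, not to be disturbed: hardwood block, 48 x 34 x 40 mm high. Origin at the centre of its underside.
- cup: bystander, loose, not to be disturbed: white tea cup without handle, 60 mm across, 52 mm high. Origin at the centre of its underside.
- collar: bystander, loose, not to be disturbed: brass collar (thick ring), 56 mm across, 26 mm high. Origin at the centre of its underside.
- punch: bystander, loose, not to be disturbed: steel doming punch standing upright, 48 mm across its foot, 66 mm high. Origin at the centre of its underside.
- dish: bystander, loose, not to be disturbed: small brass dish, 60 mm across, 30 mm high, without a knob. Origin at the centre of its underside.

How it is judged:
By the outcome, as a careful person would: the job done as asked, in the order asked, and still so for the second after the job is handed in, with the robot touching nothing.
It also fails if it takes over 72 s, if anything falls off the work surface, if the arm or the gripper's body presses on something with over 40 N, if the wrist force passes 120 N, or if a joint passes its speed limit or range.

## Working session

There is one attempt and no reset: what is moved stays moved. The work goes in short steps, Python scripts to look and compute and a tool call to move; the robot and the scene stay as the last step left them, time stands still between calls to the robot, and variables do not carry over. Pictures are saved under pics/ and viewed, about 8 in all and at most 12, crops included, and the job is handed in when it is done.

Besides the shell and the picture viewer there is one more tool, called after "Request:" as name(argument=value, ...) on one line, values as JSON. play_rows: Moves the arm, as the interface text tells. Its arguments: {"type":"object","properties":{"plan":{"type":"array","items":{"type":"array","items":{"type":"number"}}},"gripper":{"type":"number"},"newtons":{"type":"number"}},"required":["plan"]}

```bash
mkdir -p pics
cat > h.py <<'E'
import numpy as np, cv2
from cell import manip
def grab(n):
    d=manip.get_image(n); np.savez(f'/tmp/{n}.npz',**{k:d[k] for k in('img','depth','mtx','R','t')}); return d
def pts(d):
    h,w=d['depth'].shape; u,v=np.meshgrid(np.arange(w),np.arange(h)); K=d['mtx']; z=d['depth']
    c=np.stack([(u-K[0,2])/K[0,0]*z,(v-K[1,2])/K[1,1]*z,z],-1)
    P=(c-d['t'])@d['R']; P[z==0]=np.nan; return P
def save(n,im): cv2.imwrite(f'pics/{n}.png',im[...,::-1])
E
python3 - <<'E'
from h import *
a=grab('scene');b=grab('side')
for d in(a,b): print(-d['R'].T@d['t'],d['R'][2],d['mtx'][0,0],(d['depth']>0).mean())
save('scene0',a['img']);save('side0',b['img'])
print(manip.sense())
E
```

```text
[1.22114868 0.23816193 0.91681621] [-0.6221929  -0.189103   -0.75968155] 402.826252406907 0.9961181972789116
[ 0.44517694 -0.72599346  0.78505094] [ 0.10426744  0.72830975 -0.67726893] 424.06523155632476 0.9961181972789116
{'time': 0.1, 'joint_positions': array([-1.4449708 ,  0.3991066 ,  0.04504199,  1.53774586, -0.01867926,
        1.20690428, -0.05068474]), 'joint_velocities': array([-0.00140725, -0.00150786,  0.00180244, -0.00306794, -0.00082266,
       -0.00033395,  0.00021408]), 'joint_efforts': array([ 3.05910915e-03, -4.76261508e+01,  1.36993445e+00, -2.54951835e+01,
        1.20046220e-02,  4.98289126e-03,  1.04637400e-05]), 'tool_pos': array([0.14477115, 0.63311723, 0.24437846]), 'eef_rot': array([ 1.12111723e-01,  9.93695226e-01, -8.71135033e-04, -2.68817377e-05]), 'contact_force': array([-0.82974434, -0.1937494 ,  0.62408578]), 'torque': array([-0.05218784, -0.00468472,  0.01043289]), 'opening': 0.08510690070899177}
```

View pics/scene0.png

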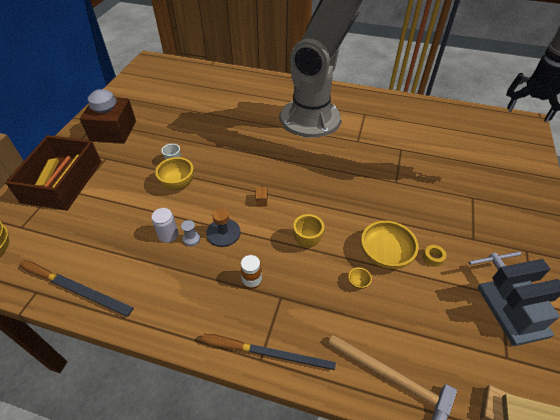

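View pics/side0.png

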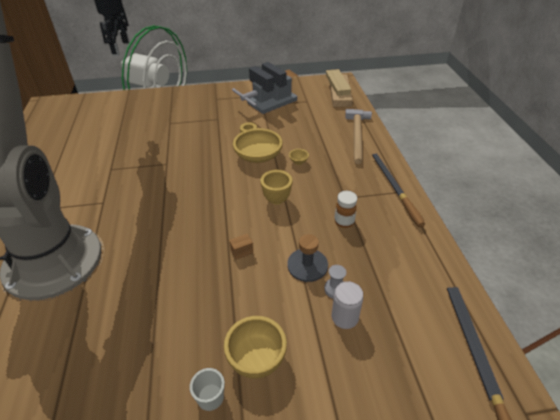

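Scene view: large lid (389,245), small lid (308,230), medium lid (174,173) with the cup behind it (171,153). The stand is at (222,228) with punch (190,232) and tin (163,225) beside it. Jar (251,270), dish (360,279), collar (435,254), block (261,196).

```bash
cat >> h.py <<'E'
def circ(P):
    x,y=P[:,0],P[:,1]; A=np.c_[x,y,np.ones(len(x))]; s=np.linalg.lstsq(A,x*x+y*y,rcond=None)[0]
    c=s[:2]/2; return c,np.sqrt(s[2]+c@c)
E
python3 - <<'E'
from h import *
boxes={'scene':dict(large=(389,245,34,50),small=(308,230,22,74),med=(174,173,24,62),stand=(221,218,14,85),punch=(190,230,12,66),tin=(163,222,15,88),jar=(251,268,14,85),dish=(360,279,15,30),collar=(435,254,14,26),cup=(171,153,12,52),block=(261,196,10,40)),
'side':dict(large=(258,147,30,50),small=(277,187,22,74),med=(256,346,36,62),stand=(308,243,14,85),punch=(336,280,13,66),tin=(347,302,20,88),jar=(346,207,15,85),dish=(299,156,12,30),collar=(248,128,9,26),cup=(208,389,22,52),block=(241,245,13,40))}
for n,bx in boxes.items():
    d=np.load(f'/tmp/{n}.npz');P=pts(d)
    for k,(u,v,r,h) in bx.items():
        Q=P[v-r:v+r,u-r:u+r].reshape(-1,3); Q=Q[np.isfinite(Q).all(1)]
        top=Q[np.abs(Q[:,2]-h/1000)<.005]
        m=(top.max(0)+top.min(0))/2
        c,R=circ(top); print(n,k,len(top),'zmax',Q[:,2].max().round(3),'mid',m.round(3),'ext',np.ptp(top,0).round(3)[:2],'fit',c.round(3),R.round(3))
E
```

```text
scene large 471 zmax 0.054 mid [0.533 0.342 0.049] ext [0.153 0.149] fit [0.535 0.342] 0.071
scene small 241 zmax 0.078 mid [0.56  0.127 0.073] ext [0.086 0.082] fit [0.561 0.127] 0.038
scene med 248 zmax 0.066 mid [ 0.456 -0.321  0.061] ext [0.121 0.115] fit [ 0.457 -0.32 ] 0.054
scene stand 170 zmax 0.089 mid [ 0.598 -0.109  0.085] ext [0.045 0.042] fit [ 0.599 -0.108] 0.016
scene punch 119 zmax 0.068 mid [ 0.645 -0.187  0.065] ext [0.036 0.037] fit [ 0.646 -0.187] 0.013
scene tin 244 zmax 0.091 mid [ 0.648 -0.256  0.087] ext [0.053 0.052] fit [ 0.65  -0.257] 0.019
scene jar 249 zmax 0.089 mid [0.722 0.02  0.084] ext [0.047 0.045] fit [0.723 0.019] 0.017
scene dish 122 zmax 0.033 mid [0.65  0.285 0.029] ext [0.059 0.057] fit [0.65  0.285] 0.027
scene collar 204 zmax 0.03 mid [0.516 0.467 0.026] ext [0.056 0.055] fit [0.517 0.466] 0.023
scene cup 113 zmax 0.065 mid [ 0.387 -0.364  0.052] ext [0.104 0.092] fit [ 0.383 -0.369] 0.038
scene block 135 zmax 0.042 mid [ 0.45  -0.044  0.039] ext [0.052 0.043] fit [ 0.452 -0.043] 0.017
side large 315 zmax 0.077 mid [0.531 0.29  0.049] ext [0
[... 275 characters left out ...]
 ext [0.043 0.043] fit [ 0.596 -0.112] 0.016
side punch 186 zmax 0.091 mid [ 0.644 -0.19   0.065] ext [0.036 0.033] fit [ 0.643 -0.189] 0.013
side tin 494 zmax 0.091 mid [ 0.647 -0.258  0.087] ext [0.053 0.055] fit [ 0.647 -0.259] 0.019
side jar 202 zmax 0.088 mid [0.719 0.017 0.084] ext [0.044 0.049] fit [0.719 0.016] 0.017
side dish 92 zmax 0.032 mid [0.647 0.285 0.029] ext [0.057 0.063] fit [0.648 0.283] 0.027
side collar 85 zmax 0.052 mid [0.512 0.45  0.026] ext [0.053 0.088] fit [0.518 0.449] 0.033
side cup 289 zmax 0.054 mid [ 0.363 -0.382  0.051] ext [0.058 0.059] fit [ 0.362 -0.382] 0.027
side block 235 zmax 0.044 mid [ 0.448 -0.045  0.039] ext [0.052 0.043] fit [ 0.448 -0.046] 0.017
```

Request:
play_rows(plan=[[-40,-25,10,-0.05],[-90,-55,25,-0.1],[-140,-80,40,-0.15],[-190,-110,50,-0.2],[-240,-140,60,-0.225],[-290,-170,70,-0.225],[-340,-200,75,-0.225],[-390,-230,75,-0.225],[-430,-250,75,-0.225],[-459,-267,75,-0.225],[-459,-267,75,-0.225],[-459,-267,75,-0.225],[-459,-267,75,-0.225],[-459,-267,75,-0.225]], gripper=36, newtons=100)

```text
time: 1.85
tool_pos: [0.532, 0.2722, 0.1703]
eef_rot: [-0.001, 1.0, 0.0, -0.0]
contact_force: [-0.1, 0.1, -0.6]
opening: 0.0359
```

Run:
```python
from h import *
w=grab('wrist'); save('w1',w['img']); s=manip.sense(); print(s['time'],s['tool_pos'],s['eef_rot'],s['opening'],s['joint_positions'].round(2))
P=pts(w); 
Q=P.reshape(-1,3); Q=Q[np.isfinite(Q).all(1)]
t=Q[(abs(Q[:,2]-.05)<.004)&(np.hypot(Q[:,0]-.533,Q[:,1]-.341)<.085)]
print(len(t),t.min(0),t.max(0),circ(t))
```

```text
1.9 [0.53218864 0.27200183 0.17032605] [-9.67229363e-04  9.99999511e-01  1.80818451e-04 -9.82338172e-05] 0.03593665302562536 [-0.71  0.38  0.21  1.75 -0.09  1.02  1.11]
4930 [0.4582059  0.26674685 0.04601313] [0.60542138 0.41532712 0.05248351] (array([0.53218324, 0.34059498]), np.float64(0.07020187194449708))
```

View pics/w1.png

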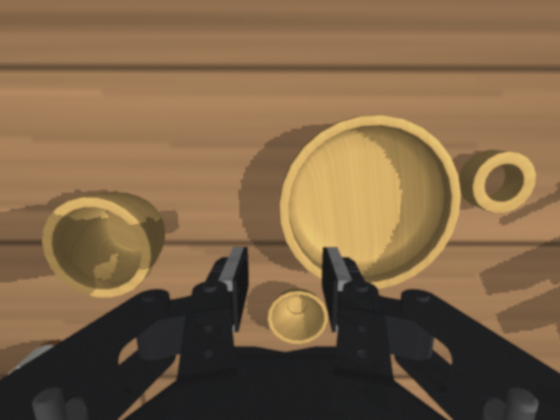

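Wrist view: large lid's rim ring is centred near (370,200), with the left half nearest the fingers, and collar and dish clear. The measured centre (0.532, 0.341) agrees with the other cameras.

Request:
play_rows(plan=[[0,-2,30,0],[0,-2,65,0],[0,-2,92,0],[0,-2,108,0],[0,-2,117,0],[0,-2,117,0]])

```text
time: 2.65
tool_pos: [0.5329, 0.2692, 0.0533]
eef_rot: [-0.0, 1.0, 0.0, -0.0]
contact_force: [0.3, 0.2, -0.1]
opening: 0.0363
```

Request:
play_rows(plan=[[0,0,0,0],[0,0,0,0],[0,0,0,0],[0,0,0,0],[0,0,0,0],[0,0,0,0]], gripper=0, newtons=100)

```text
time: 3.4
tool_pos: [0.5333, 0.2692, 0.0537]
eef_rot: [-0.0, 1.0, 0.0, 0.0]
contact_force: [-0.3, -0.6, 3.8]
opening: 0.0032
```

Run:
```python
from h import *
a=grab('side'); b=grab('wrist')
c=cv2.resize(a['img'][90:240,170:370],(560,420)); save('g1',np.hstack([c[:, :400],b['img'][:,160:]]))
for d in (b,a):
    Q=pts(d).reshape(-1,3); Q=Q[np.isfinite(Q).all(1)]
    for z in (.04,.05,.06):
        t=Q[(abs(Q[:,2]-z)<.003)&(np.hypot(Q[:,0]-.533,Q[:,1]-.341)<.083)&(Q[:,1]>.3)]; print(z,len(t),circ(t))
```

```text
0.04 1339 (array([0.5427084 , 0.33248034]), np.float64(0.07248706398037592))
0.05 5347 (array([0.54045944, 0.33762064]), np.float64(0.0694596058740971))
0.06 0 (array([0., 0.]), np.float64(0.0))
0.04 51 (array([0.53979423, 0.33446007]), np.float64(0.07117065675297014))
0.05 140 (array([0.540462  , 0.33754848]), np.float64(0.07050152189471107))
0.06 0 (array([0., 0.]), np.float64(0.0))
```

View pics/g1.png

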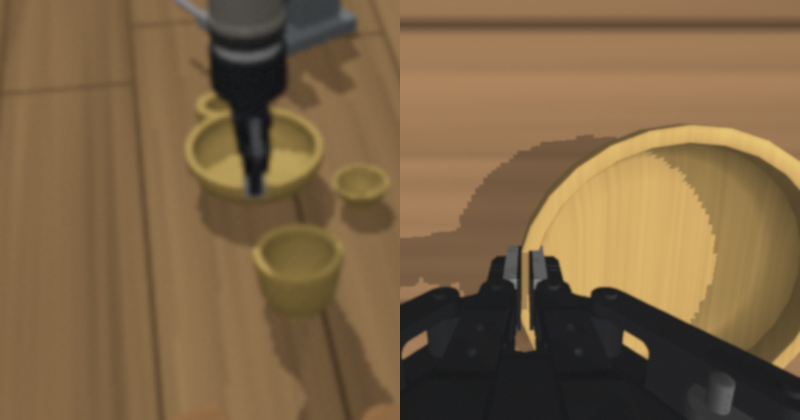

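The picture shows the rim between the fingers, but the lid has slid 8 mm along +x and the opening (3.2 mm) is below the 8 mm band. I'll release, re-centre slightly higher and re-grip.

Request:
play_rows(plan=[[0,0,0,0],[0,0,0,0],[0,0,0,0],[-7,-3,-3,0],[-7,-3,-3,0]], gripper=30)

```text
time: 4.12
tool_pos: [0.5411, 0.2656, 0.0568]
eef_rot: [0.0, 1.0, 0.0, 0.001]
contact_force: [0.1, -0.6, -0.0]
opening: 0.0297
```

Request:
play_rows(plan=[[0,0,0,0],[0,0,0,0],[0,0,0,0]], gripper=2, newtons=40)

```text
time: 4.5
tool_pos: [0.5394, 0.2665, 0.0563]
eef_rot: [-0.0, 1.0, 0.0, -0.0]
contact_force: [-1.0, -0.2, 1.1]
opening: 0.0052
```

```bash
cat >> h.py <<'E'
def rim(n,c,z,r,f=lambda Q:True):
    d=grab(n);Q=pts(d).reshape(-1,3); Q=Q[np.isfinite(Q).all(1)]
    t=Q[(abs(Q[:,2]-z)<.003)&(abs(np.hypot(Q[:,0]-c[0],Q[:,1]-c[1])-r)<.015)&f(Q)]
    cc,R=circ(t); print(n,len(t),cc.round(4),R.round(4),'z',np.median(t[:,2]).round(4)); return d,t
E
python3 - <<'E'
from h import *
for n in('wrist','side'): rim(n,(.540,.338),.05,.071,lambda Q:Q[:,1]>.3)
s=manip.sense();print(s['opening'],s['tool_pos'],s['contact_force'])
E
```

```text
wrist 5412 [0.5419 0.3349] 0.0698 z 0.0501
side 139 [0.5412 0.3345] 0.0704 z 0.0494
0.005257926016746346 [0.53947381 0.26649834 0.0563233 ] [-1.12517685  0.64329658  1.11334331]
```

Request:
play_rows(plan=[[0,0,0,0],[0,0,0,0],[0,0,-5,0],[0,0,-15,0],[0,0,-35,0],[0,0,-60,0],[0,0,-90,0],[0,0,-110,0],[0,0,-110,0],[0,0,-110,0]], gripper=0, newtons=80)

```text
time: 5.85
tool_pos: [0.5392, 0.2654, 0.1654]
eef_rot: [-0.0, 1.0, -0.001, -0.001]
contact_force: [-0.2, -0.7, -3.1]
opening: 0.0037
```

```bash
cat >> h.py <<'E'
def tilt(n,c,z,r,f=lambda Q:True,tol=.02,b=.012):
    d=grab(n);Q=pts(d).reshape(-1,3); Q=Q[np.isfinite(Q).all(1)]
    t=Q[(abs(Q[:,2]-z)<tol)&(abs(np.hypot(Q[:,0]-c[0],Q[:,1]-c[1])-r)<b)&f(Q)]
    # rim top: highest per angular bin
    a=((np.arctan2(t[:,1]-c[1],t[:,0]-c[0])+np.pi)/(2*np.pi)*36).astype(int)
    T=np.array([t[a==k][t[a==k][:,2]>t[a==k][:,2].max()-.003].mean(0) for k in np.unique(a) if (a==k).sum()>2])
    p=np.linalg.lstsq(np.c_[T[:,:2]-c,np.ones(len(T))],T[:,2],rcond=None)[0]
    cc,R=circ(T); print(n,len(T),'c',cc.round(4),'R',R.round(4),'slope',p[:2].round(3),'z',p[2].round(4)); return d
E
python3 - <<'E'
from h import *
s=manip.sense();print(s['opening'],s['tool_pos'],s['contact_force'],s['torque'])
for n in('wrist','side','scene'): d=tilt(n,(.5415,.335),.16,.071,lambda Q:Q[:,1]>.3); n=='side' and save('g2',d['img'][40:280,150:450])
E
```

```text
0.0037374558172754554 [0.53915358 0.26541066 0.16540252] [-0.22454898 -0.74720915 -3.10303489] [-0.24806955  0.03305596  0.03623397]
wrist 18 c [0.5425 0.3334] R 0.0698 slope [-0.001 -0.072] z 0.1545
side 21 c [0.541  0.3327] R 0.0706 slope [ 0.001 -0.058] z 0.1539
scene 22 c [0.5444 0.3361] R 0.0703 slope [ 0.006 -0.055] z 0.1531
```

View pics/g2.png

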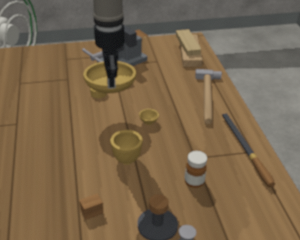

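Lid is held at the rim, sagging about 3.4° away from the fingers, bystanders untouched. It will level on the stand as it lands. Carrying it over.

Request:
play_rows(plan=[[-1,-6,-4,0],[-3,-20,-8,0],[-6,-45,-10,0],[-10,-80,-10,0],[-15,-120,-10,0],[-20,-160,-10,0],[-25,-200,-10,0],[-30,-240,-10,0],[-35,-280,-10,0],[-40,-320,-10,0],[-45,-360,-10,0],[-49,-395,-10,0],[-52,-420,-10,0],[-54,-436,-10,0],[-55,-444,-8,0],[-55,-444,-6,0],[-55,-444,-6,0],[-55,-444,-6,0]])

```text
time: 8.25
tool_pos: [0.5951, -0.1766, 0.1722]
eef_rot: [-0.001, 1.0, 0.0, -0.0]
contact_force: [0.0, 0.1, -3.2]
opening: 0.0042
```

Run:
```python
from h import *
s=manip.sense();print(s['opening'],s['tool_pos'],s['contact_force'],s['torque'])
for n in('side','scene'): d=tilt(n,(.597,-.11),.16,.071,lambda Q:Q[:,1]>-.15)
```

```text
0.004202630994865296 [ 0.5951055  -0.17659622  0.17218259] [ 0.02414674  0.06282488 -3.17099088] [-0.22343969 -0.00418827  0.04356543]
side 21 c [ 0.5975 -0.1073] R 0.0705 slope [-0.003 -0.06 ] z 0.1615
scene 26 c [ 0.6004 -0.1056] R 0.0703 slope [ 0.001 -0.057] z 0.1616
```

Request:
play_rows(plan=[[2,-3,0,0],[2,-3,8,0],[2,-3,16,0],[2,-3,21,0],[2,-3,24,0],[2,-3,26,0],[2,-3,28,0],[2,-3,28,0],[2,-3,28,0]])

```text
time: 9.48
tool_pos: [0.5932, -0.1811, 0.1446]
eef_rot: [-0.0, 1.0, -0.0, 0.0]
contact_force: [-0.2, -1.3, -1.7]
opening: 0.0035
```

Run:
```python
from h import *
s=manip.sense();print(s['opening'],s['tool_pos'],s['contact_force'],s['torque'])
for n in('side','scene'): d=tilt(n,(.597,-.11),.135,.071,lambda Q:Q[:,1]>-.15)
```

```text
0.003549745303539339 [ 0.59315347 -0.18113682  0.14459009] [-0.17780578 -1.28834412 -1.74846874] [-3.75585244e-01  5.80599850e-05  2.23066792e-02]
side 19 c [ 0.5955 -0.1124] R 0.0705 slope [-0.001 -0.038] z 0.1358
scene 26 c [ 0.5988 -0.1097] R 0.0706 slope [ 0.002 -0.028] z 0.1356
```

Request:
play_rows(plan=[[0,1,1,0],[0,1,2,0],[0,1,3,0],[0,1,3,0],[0,1,3,0]])

```text
time: 10.2
tool_pos: [0.5933, -0.1805, 0.1417]
eef_rot: [0.0, 1.0, -0.0, 0.001]
contact_force: [0.2, -3.2, 0.5]
opening: 0.0033
```

Request:
play_rows(plan=[[0,0,0,0],[0,0,0,0],[0,0,0,0],[0,0,0,0],[0,0,-15,0],[0,0,-40,0],[0,0,-70,0],[0,0,-80,0],[0,0,-80,0]], gripper=30)

```text
time: 11.32
tool_pos: [0.5933, -0.18, 0.2221]
eef_rot: [-0.0, 1.0, -0.0, 0.001]
contact_force: [0.5, 0.2, 0.0]
opening: 0.0299
```

Run:
```python
from h import *
s=manip.sense();print(s['opening'],s['tool_pos'],s['contact_force'],s['torque'])
for n in('side','scene'): d=tilt(n,(.597,-.11),.135,.071)
```

```text
0.029887680771089838 [ 0.59330722 -0.17999468  0.222094  ] [0.47504935 0.23807782 0.00926567] [ 0.02389323  0.04735755 -0.02516261]
side 32 c [ 0.5955 -0.1115] R 0.0703 slope [-0.001 -0.008] z 0.1348
scene 36 c [ 0.599 -0.109] R 0.0705 slope [ 0.003 -0.   ] z 0.1348
```

Request:
play_rows(plan=[[20,-12,0,0],[55,-35,0,0],[90,-57,10,0],[120,-76,30,0],[138,-88,55,0],[138,-88,62,0],[138,-88,62,0],[138,-88,62,0]])

```text
time: 12.42
tool_pos: [0.4567, -0.2672, 0.1599]
eef_rot: [-0.001, 1.0, -0.0, 0.001]
contact_force: [0.3, -0.1, 0.2]
opening: 0.03
```

Run:
```python
from h import *
s=manip.sense();print(s['opening'],s['tool_pos'],s['joint_positions'].round(2))
d=tilt('wrist',(.455,-.322),.062,.054);save('w2',d['img'])
```

```text
0.02998543640225547 [ 0.45673879 -0.26723109  0.15988875] [ 0.08  0.29  0.43  1.93 -0.15  0.95  2.16]
wrist 33 c [ 0.4541 -0.3221] R 0.0535 slope [-0. -0.] z 0.0621
```

View pics/w2.png

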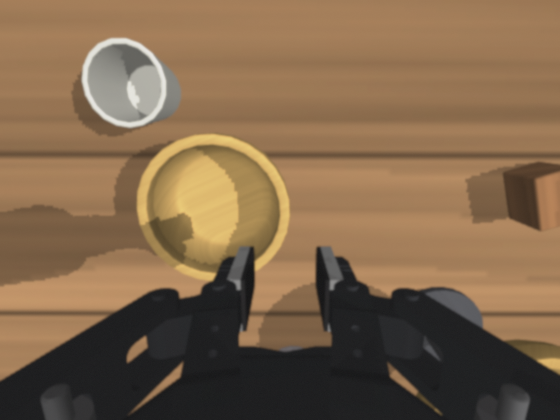

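Wrist view: medium lid ring is centred near (213,207), cup up-left at (125,85), block right at (535,190), all clear of the fingers. The lid's centre (0.4541, −0.3221) agrees with the first measurement.

Request:
play_rows(plan=[[2,-1,25,0],[2,-1,55,0],[2,-1,78,0],[2,-1,88,0],[2,-1,93,0],[2,-1,93,0]])

```text
time: 13.22
tool_pos: [0.4536, -0.269, 0.0667]
eef_rot: [-0.0, 1.0, -0.0, 0.0]
contact_force: [1.2, 0.3, 0.4]
opening: 0.0304
```

Request:
play_rows(plan=[[0,0,0,0],[0,0,0,0],[0,0,0,0],[0,0,0,0]], gripper=2, newtons=40)

```text
time: 13.72
tool_pos: [0.4534, -0.2686, 0.0667]
eef_rot: [-0.0, 1.0, 0.0, 0.0]
contact_force: [0.4, 1.4, 4.4]
opening: 0.0063
```

Request:
play_rows(plan=[[0,0,0,0],[0,0,0,0],[0,0,-5,0],[0,0,-15,0],[0,0,-35,0],[0,0,-60,0],[0,0,-90,0],[0,0,-115,0],[0,0,-125,0],[0,0,-125,0],[0,0,-125,0]], gripper=0, newtons=80)

```text
time: 15.1
tool_pos: [0.4522, -0.2685, 0.1901]
eef_rot: [-0.0, 1.0, 0.0, -0.001]
contact_force: [0.1, 0.3, -0.4]
opening: 0.0045
```

Run:
```python
from h import *
s=manip.sense();print(s['opening'],s['tool_pos'],s['contact_force'],s['torque'])
for n in('side','scene'): d=tilt(n,(.455,-.322),.185,.054,lambda Q:Q[:,1]<-.29)
```

```text
0.004474168718833495 [ 0.45221719 -0.26846076  0.19014759] [ 0.09147462  0.3144182  -0.39639989] [0.06271218 0.07096972 0.01169796]
side 26 c [ 0.456  -0.3233] R 0.0536 slope [-0.002  0.007] z 0.1842
scene 22 c [ 0.4601 -0.3211] R 0.053 slope [ 0.088 -0.078] z 0.179
```

Request:
play_rows(plan=[[0,0,-10,0],[0,0,-25,0],[-8,12,-35,0],[-20,30,-35,0],[-40,60,-35,0],[-62,93,-35,0],[-85,127,-35,0],[-105,158,-35,0],[-122,184,-35,0],[-133,202,-35,0],[-139,211,-35,0],[-140,212,-35,0],[-140,212,-35,0],[-140,212,-35,0]])

```text
time: 16.95
tool_pos: [0.5924, -0.0582, 0.2264]
eef_rot: [0.001, 1.0, -0.0, -0.0]
contact_force: [1.2, -0.3, -2.7]
opening: 0.0045
```

Run:
```python
from h import *
s=manip.sense();print(s['opening'],s['tool_pos'],s['contact_force'],s['torque'])
for n in('side','scene'):
  d=tilt(n,(.597,-.11),.218,.054,lambda Q:Q[:,1]<-.08)
  if n=='side':save('p2',d['img'][130:340,200:480])
  else: save('p2b',d['img'])
  d=tilt(n,(.597,-.11),.135,.071)
```

```text
0.004484772089664986 [ 0.59240199 -0.05823978  0.22637821] [ 1.16036234 -0.25029948 -2.74250968] [ 0.15122919  0.02118083 -0.05143369]
side 26 c [ 0.5955 -0.1136] R 0.0534 slope [0.003 0.013] z 0.2203
side 27 c [ 0.5958 -0.1115] R 0.0705 slope [ 0.004 -0.028] z 0.134
scene 21 c [ 0.5992 -0.1113] R 0.053 slope [ 0.057 -0.044] z 0.217
scene 26 c [ 0.5986 -0.1094] R 0.0706 slope [0.001 0.002] z 0.1348
```

View pics/p2b.png

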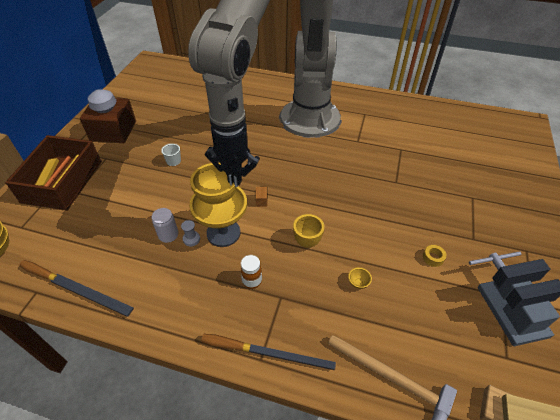

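Scene view: large lid sits level on the stand at (218,203), and the medium lid hangs level above it at (212,182). All the bystanders are in place.

Request:
play_rows(plan=[[0,2,8,0],[0,2,22,0],[0,2,36,0],[0,2,46,0],[0,2,51,0],[0,2,54,0],[0,2,56,0],[0,2,57,0],[0,2,57,0]])

```text
time: 18.27
tool_pos: [0.593, -0.0549, 0.1695]
eef_rot: [-0.0, 1.0, 0.0, 0.0]
contact_force: [-0.2, 0.7, -1.7]
opening: 0.0043
```

Run:
```python
from h import *
s=manip.sense();print(s['opening'],s['tool_pos'],s['contact_force'],s['torque'])
for n in('side','scene'):
  d=tilt(n,(.597,-.11),.163,.054,lambda Q:Q[:,1]<-.08)
  d=tilt(n,(.597,-.11),.135,.071,lambda Q:Q[:,1]<-.08,tol=.01,b=.009)
```

```text
0.0043084441349399314 [ 0.59301318 -0.0548855   0.16948079] [-0.18155198  0.65634878 -1.65277839] [ 0.10498998 -0.03396574  0.03713165]
side 26 c [ 0.5963 -0.1101] R 0.0536 slope [0.    0.004] z 0.1635
side 23 c [ 0.5955 -0.1115] R 0.0704 slope [ 0.004 -0.   ] z 0.135
scene 21 c [ 0.5997 -0.1068] R 0.054 slope [0.009 0.015] z 0.1633
scene 13 c [ 0.5978 -0.1083] R 0.0716 slope [-0.009  0.008] z 0.1358
```

Request:
play_rows(plan=[[0,-1,0,0],[0,-1,1,0],[0,-1,1,0]])

```text
time: 18.85
tool_pos: [0.5931, -0.0558, 0.1684]
eef_rot: [-0.0, 1.0, 0.0, 0.0]
contact_force: [-0.2, 0.4, -0.8]
opening: 0.0043
```

Request:
play_rows(plan=[[0,0,0,0],[0,0,0,0],[0,0,0,0],[0,0,0,0],[0,0,-15,0],[0,0,-40,0],[0,0,-60,0],[0,0,-60,0]], gripper=28)

```text
time: 19.85
tool_pos: [0.5944, -0.0561, 0.231]
eef_rot: [-0.0, 1.0, 0.0, 0.003]
contact_force: [0.4, 1.0, 0.2]
opening: 0.028
```

Run:
```python
from h import *
s=manip.sense();print(s['opening'],s['tool_pos'],s['contact_force'],s['torque'])
for n in('side','scene'):
  d=tilt(n,(.597,-.11),.163,.054)
  d=tilt(n,(.597,-.11),.135,.071,tol=.01,b=.009)
```

```text
0.02803227717915432 [ 0.59441159 -0.05612275  0.23095273] [0.43849056 0.99700642 0.2024088 ] [-0.01626333  0.0489715  -0.0029837 ]
side 36 c [ 0.5963 -0.1106] R 0.0538 slope [-0.004 -0.005] z 0.1629
side 25 c [ 0.5956 -0.1111] R 0.0707 slope [-0.002  0.001] z 0.1351
scene 36 c [ 0.5998 -0.108 ] R 0.0534 slope [ 0.006 -0.01 ] z 0.1624
scene 26 c [ 0.5982 -0.1095] R 0.071 slope [0.006 0.003] z 0.1346
```

Request:
play_rows(plan=[[5,25,0,0],[12,65,0,0],[20,115,10,0],[28,165,30,0],[33,205,50,0],[35,220,61,0],[35,220,61,0],[35,220,61,0]])

```text
time: 21.05
tool_pos: [0.5588, 0.1616, 0.1678]
eef_rot: [0.001, 1.0, -0.001, 0.001]
contact_force: [-0.3, 0.1, -0.1]
opening: 0.028
```

Run:
```python
from h import *
s=manip.sense();print(s['opening'],s['tool_pos'])
d=tilt('wrist',(.559,.126),.074,.038);save('w3',d['img'])
```

```text
0.027994252718039233 [0.55884733 0.16155633 0.16784339]
wrist 35 c [0.5588 0.1259] R 0.0375 slope [-0.015  0.002] z 0.0738
```

View pics/w3.png

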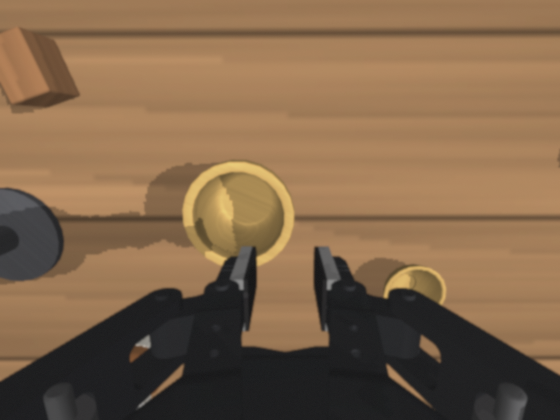

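Wrist view: small lid ring is centred near (238,213) between the fingers' approach, and the dish at (415,290) is clear.

Request:
play_rows(plan=[[0,2,25,0],[0,2,55,0],[0,2,75,0],[0,2,84,0],[0,2,89,0],[0,2,89,0]])

```text
time: 21.85
tool_pos: [0.5584, 0.1659, 0.0789]
eef_rot: [0.0, 1.0, 0.0, 0.0]
contact_force: [-0.5, -0.3, 0.1]
opening: 0.028
```

Request:
play_rows(plan=[[0,0,0,0],[0,0,0,0],[0,0,0,0],[0,0,0,0]], gripper=2, newtons=40)

```text
time: 22.35
tool_pos: [0.5586, 0.1666, 0.079]
eef_rot: [-0.0, 1.0, 0.0, 0.001]
contact_force: [-0.0, 0.4, 2.4]
opening: 0.0067
```

Request:
play_rows(plan=[[0,0,0,0],[0,0,0,0],[0,0,-5,0],[0,0,-15,0],[0,0,-35,0],[0,0,-65,0],[0,0,-100,0],[0,0,-140,0],[0,0,-165,0],[0,0,-175,0],[0,0,-175,0],[0,0,-175,0]], gripper=0, newtons=70)

```text
time: 23.85
tool_pos: [0.5569, 0.1659, 0.2517]
eef_rot: [-0.0, 1.0, -0.001, -0.001]
contact_force: [-0.1, -0.9, -2.2]
opening: 0.0054
```

Run:
```python
from h import *
s=manip.sense();print(s['opening'],s['tool_pos'],s['contact_force'],s['torque'])
for n in('side','scene'): d=tilt(n,(.559,.126),.248,.038,lambda Q:Q[:,1]<.148)
```

```text
0.005376328415838945 [0.55688101 0.16585353 0.25173961] [-0.11605729 -0.94867296 -2.18080175] [-0.00315334  0.04352545  0.00859174]
side 27 c [0.5551 0.1252] R 0.0374 slope [-0.015 -0.032] z 0.2459
scene 25 c [0.5595 0.1267] R 0.0365 slope [ 0.051 -0.098] z 0.2434
```

Request:
play_rows(plan=[[0,0,-8,0],[-1,-6,-20,0],[-3,-20,-20,0],[-8,-45,-20,0],[-14,-80,-20,0],[-20,-115,-20,0],[-26,-150,-20,0],[-32,-185,-20,0],[-37,-212,-20,0],[-40,-229,-20,0],[-41,-235,-20,0],[-41,-236,-20,0],[-41,-236,-20,0],[-41,-236,-20,0]])

```text
time: 25.7
tool_pos: [0.5989, -0.0687, 0.2733]
eef_rot: [-0.001, 1.0, 0.0, -0.0]
contact_force: [-0.4, -1.5, -1.1]
opening: 0.0049
```

Run:
```python
from h import *
s=manip.sense();print(s['opening'],s['tool_pos'],s['contact_force'],s['torque'])
for n in('side','scene'): 
  d=tilt(n,(.597,-.11),.266,.038,lambda Q:Q[:,1]<-.088);tilt(n,(.597,-.11),.163,.054,lambda Q:Q[:,1]<-.08)
```

```text
0.004913707195426434 [ 0.59894163 -0.06865437  0.27327116] [-0.41541226 -1.47569098 -1.11467856] [ 0.01347388 -0.05399843 -0.00305683]
side 26 c [ 0.5969 -0.1082] R 0.0376 slope [-0.007 -0.004] z 0.2678
side 26 c [ 0.5964 -0.1111] R 0.0534 slope [ 0.001 -0.002] z 0.1628
scene 21 c [ 0.6013 -0.1072] R 0.0365 slope [ 0.087 -0.12 ] z 0.2638
scene 20 c [ 0.5999 -0.1085] R 0.0531 slope [ 0.033 -0.014] z 0.1613
```

Request:
play_rows(plan=[[1,-2,8,0],[1,-2,24,0],[1,-2,42,0],[1,-2,57,0],[1,-2,66,0],[1,-2,71,0],[1,-2,74,0],[1,-2,76,0],[1,-2,77,0],[1,-2,77,0]])

```text
time: 27.15
tool_pos: [0.5981, -0.0718, 0.1966]
eef_rot: [-0.0, 1.0, 0.0, 0.0]
contact_force: [-0.8, 0.1, -0.5]
opening: 0.005
```

Run:
```python
from h import *
s=manip.sense();print(s['opening'],s['tool_pos'],s['contact_force'],s['torque'])
for n in('side','scene'): 
  d=tilt(n,(.597,-.11),.191,.038,lambda Q:Q[:,1]<-.088);tilt(n,(.597,-.11),.163,.054,lambda Q:Q[:,1]<-.08,tol=.01,b=.009)
```

```text
0.004950437974907055 [ 0.59814621 -0.07179965  0.19664402] [-0.82262268  0.12641738 -0.49957014] [ 0.07033714  0.01790339 -0.02253764]
side 26 c [ 0.5963 -0.1108] R 0.0375 slope [-0.008 -0.01 ] z 0.1911
side 25 c [ 0.5967 -0.1104] R 0.0536 slope [-0.004  0.002] z 0.1629
scene 19 c [ 0.6    -0.1089] R 0.0373 slope [ 0.047 -0.046] z 0.1892
scene 13 c [ 0.6025 -0.1103] R 0.0506 slope [-0.003 -0.005] z 0.1623
```

Centred within 1 mm and touching. Release.

Request:
play_rows(plan=[[0,0,1,0],[0,0,1,0]])

```text
time: 27.6
tool_pos: [0.5985, -0.0713, 0.1964]
eef_rot: [-0.0, 1.0, 0.001, 0.001]
contact_force: [-1.0, 1.6, 5.1]
opening: 0.0052
```

Request:
play_rows(plan=[[0,0,0,0],[0,0,0,0],[0,0,0,0],[0,0,0,0],[0,0,-15,0],[0,0,-40,0],[0,0,-80,0],[0,40,-110,0],[0,90,-110,0],[0,140,-110,0],[0,170,-110,0],[0,170,-110,0],[0,170,-110,0]], gripper=28)

```text
time: 29.22
tool_pos: [0.5981, 0.0966, 0.3061]
eef_rot: [0.001, 1.0, -0.0, 0.001]
contact_force: [-0.0, -0.2, 0.9]
opening: 0.0281
```

Run:
```python
from h import *
s=manip.sense();print(s['time'],s['tool_pos'],s['contact_force'])
for n in('side','scene'):
  for z,r in((.191,.038),(.163,.054),(.135,.071)): d=tilt(n,(.597,-.11),z,r,tol=.01,b=.009)
  save('f_'+n,d['img'])
```

```text
29.225 [0.59814608 0.09656392 0.30605062] [-0.01428395 -0.21326356  0.87402364]
side 36 c [ 0.5963 -0.1118] R 0.0378 slope [-0.002  0.004] z 0.1908
side 26 c [ 0.5965 -0.1099] R 0.054 slope [0.001 0.003] z 0.163
side 25 c [ 0.5956 -0.1113] R 0.0706 slope [0.001 0.   ] z 0.1352
scene 36 c [ 0.5995 -0.1096] R 0.0376 slope [ 0.007 -0.   ] z 0.1903
scene 26 c [ 0.599  -0.1089] R 0.054 slope [-0.011 -0.007] z 0.1629
scene 26 c [ 0.5981 -0.1096] R 0.0709 slope [-0.002 -0.004] z 0.1348
```

View pics/f_scene.png

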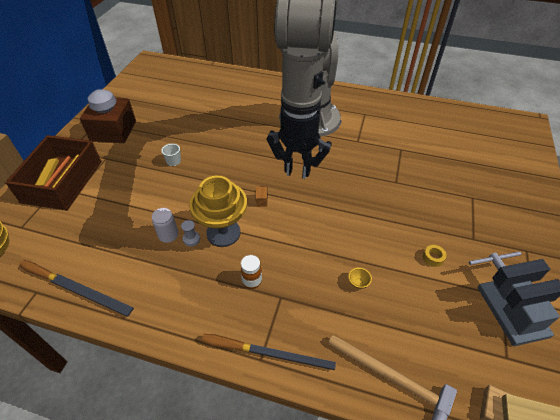

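Scene view: the three lids are nested on the stand at (218,200), the gripper is clear, and jar, tin, punch, dish, collar, cup and block are where they were.

```bash
python3 -c "
from cell import manip
print(manip.close_job())"
```

```text
the job is handed in; nothing more can be done
None
```

The three lids are stacked knobs down on the stand, in the order asked: large on the head, medium inside it, small inside that. I handed the job in at about 29 s of the 72 s allowed.

**Last checks:**
- **Height:** the rim tops measured about 135, 163 and 191 mm, which is what a fully seated stack should give.
- **Centring:** the rim centres are within about 2 mm of the stand's centre and of each other.
- **Level:** all three lids are level to within about 0.7°.
- **Bystanders:** by eye in the last picture they stand where they were; I did not re-measure their positions. The gripper was well clear of everything.

**What went less well:**
- **First grip:** on the large lid it was a little too deep and slid the lid about 8 mm on the bench, so I gripped it again higher. It then sagged about 3.4° while carried and levelled when it landed.
- **Finger opening:** it read 3–5 mm on the 8 mm rims at full grip. I could not explain that, but every lid held.
- **Cameras:** the two fixed cameras differ by 2–4 mm in absolute position, so I centred each lid by comparing it with the stand or the lid below in the same camera. The scene camera's tilt readings for the held medium and small lids also disagreed with the side camera's, probably because the gripper blocked its view. I used the side camera's, and the two agreed once the lids were released.

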